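Fetch the bung mallet from the tilt-out bin and hang it in the ring stand

TASK

Tip the grey tilt-out bin forward by its knob until it rests fully open, draw the T-headed wooden mallet out of its pocket at the back of the bin, and lower it handle-first through the ring of the stand until its head rests on the ring and it hangs upright. Leave the bin open with the other tool still in its pocket, and do not knock over or shove the stein or the tin.

Things in the scene. Friction and masses are not known exactly. Their poses are not given: they have to be found in the camera images.
- bin (a joint): tilt of the bin in rad: 0 shut (upright), 0.62 fully open against its stop (36 deg, top towards the case's open front). It pivots with slight friction: up to about 0.25 rad it falls back shut, beyond about 0.5 it falls on open by its own weight and stays there, in between it may stay. It takes 2 to 4 N at the knob.
- case: fixed plywood case around the bin, 150 x 240 x 262 mm; it stands on the robot's left, its open front facing the robot's right; origin on the table under the middle of the pivot line; x from the open front to the back, y left, z up. Side boards (outside at y = +-117 mm) and roof (underside 250 mm above the table) reach from x = -25 to +75 mm: the roof hangs over the tools in the shut bin and just behind their heads when it is open.
- bin_pivot (a point): middle of the pivot line, 45 mm above the case's origin. Its axes turn with the bin: shut, they are the case's (x back, y left, z up); opening turns z towards -x. In this frame the bin is a grey plastic box, x = -50 to 60, y = -100 to 100 mm, inner floor at z = 0, walls 95 mm high. Wooden bungs 35 mm high are fixed in its front trough.
- bin_block (a point): top centre of the wooden block in the rear of the bin (x = 16 to 56 mm in the frame of bin_pivot, 100 mm high). Two square pockets go down through it to the bin's floor, 34 mm (x) by 36 mm (y), centred 46 mm to either side (y) of this point. Axes as bin_pivot.
- bin_knob (a point): centre of the bin's knob, a dark wooden ball of 32 mm diameter on a 12 mm steel stem, 40 mm in front of the bin's front face, at x = -90, y = 0, z = 75 mm in the frame of bin_pivot. It is fixed to the bin.
- mallet: loose T-headed wooden mallet, 165 mm long, 0.18 to 0.36 kg, standing handle-down in the left or right pocket, with a few degrees of play. Origin at the handle's free lower end, z along the handle to the head, x along the head (front to back in the bin). Handle 24 mm diameter, 125 mm to the head's underside; dark head 72 (x) x 34 (y) x 40 mm (z = 125 to 165).
- mallet_head (a point): centre of the mallet's head, 145 mm along z from the mallet's origin
- driver: loose straight tool without a cross head, 150 mm long: flat steel blade down, round wooden handle (28 mm) up, standing in the other pocket; origin at its lower end, z up along it. It is to stay there.
- stand: fixed ring stand: dark wooden foot 14 mm thick (x = -45 to 105, y = -45 to 45 mm), a square steel post 22 mm wide, 156 mm high at x = +85 mm, and an arm 10 mm thick to a steel ring. Origin on the table under the ring's centre; x towards the post, z up. It stands on the robot's right, either nearer or farther.
- ring_top (a point): centre of the stand's ring at its upper face, 160 mm above the table; ring axis vertical, inner diameter 40 mm, outer 56 mm, 12 mm thick. Hanging, the mallet's head stands on this face: its centre is 20 mm above this point and the handle's end 35 mm above the table.
- stein: bystander: brown stoneware stein with steel lid, 90 mm wide, 168 mm high, handle to its -x; origin under its centre. Stands on the robot's right, where the stand is not.
- tin: bystander: metal tin, 68 mm diameter, 100 mm high; origin under its centre
There are look-alikes about, which are no part of the job. Leave any green look-alike of the stand alone.

How it is judged:
By the outcome, as a careful person would: the job done as asked, in the order asked, and still so for the second after the job is handed in, with the robot touching nothing.
It also fails if it takes over 64 s, if anything falls off the work surface, if the arm or the gripper's body presses on something with over 40 N, if the wrist force passes 120 N, or if a joint passes its speed limit or range.

ROBOT

A 7-joint arm with a two-finger parallel gripper is mounted at the origin on the work surface. World frame = base frame: x ahead of the robot, y to its left, z up, the work surface at z = 0. Lengths are in m, angles in rad, forces in N, time in s.
With the tool pointing down it reaches from about 0.4 to 0.9 m from the base axis. Payload 5.5 kg.
Tool frame: the origin (TCP) lies between the finger pads; the fingertips stand 14 mm ahead of it and the grasp point (between the pads) lies 5 mm behind it (nose_length is the distance from the TCP to the fingertips, in m); z points along the fingers, y is the line along which they close (so a half turn about z gives the same grasp; the last joint's range is limited). The gripper opens to 92 mm and grips with 3 to 60 N. Pads are 19 mm wide; open, the fingers measure 130 mm over their backs; the gripper's body (75 mm by 190 mm) begins 47 mm behind the grasp point.
Start: joints at [1.588, 0.501, -0.427, 1.55, 0.221, 1.138, -0.21], TCP at [0.158, -0.63, 0.218] pointing down, gripper open.
Joint ranges: [-2.88, 2.88], [-0.31, 2.03], [-1.54, 1.56], [0.2, 2.42], [-1.41, 4.55], [0.19, 2.02], [-2.57, 2.57]. Speed limits (rad/s): [2.57, 2.57, 3.14, 3.14, 3.14, 3.14, 3.14].

INTERFACE

Orientations are given as a 3x3 rotation matrix whose columns are the frame's x, y, z axes.
In Python, from station import * gives the robot as it stands. Calls block until the motion is done:
- goto(position, orientation): joint-space move of the TCP to a pose.
- move_l(position, orientation=None, vel=0.15, threshold=None): straight line of the TCP; orientation=None keeps the orientation; vel is the mean speed in m/s. With threshold (N) it stops when the force on the tool has changed by that much, and returns True; else False.
- set_joints(angles): joint-space move.
- grip(opening): finger opening in m; the grip force is fixed at half the most; returns when the fingers have stopped.
- hold(seconds).
- inverse_kinematics(position, orientation): joint angles nearest the present ones, or None.
- snapshot(name): name is "side" or "top" or "wrist"; returns the picture (384x512x3 uint8, blue, green, red); there is no depth.
- calibration(name): a dict with "vfov" (degrees; the focal length in pixels is half the picture's height over the tangent of half this angle, whatever the lens; pixels are square), "cx", "cy" (the principal point, pixels), "world_from_camera" (4x4, takes a point from camera to world coordinates). Camera axes: x right, y up, looking along -z (the intrinsics and any distortion apply to the point x, -y, -z); pixel columns grow to the right and rows downward; lengths in m; the calibration is good to about 2 mm. A picture is of the moment at which its call begins: read the wrist's pose just before it. calibration takes no time and is no camera call; for the wrist camera it gives the pose at the moment of the call.
A pose or a line that the arm cannot do raises IKError and nothing moves.
- job_done(): hands the job in; it is judged then, once.
Readings, each from a call of its own:
- get_clock(): time.
- get_qpos(): joint angles.
- get_dq(): joint speeds.
- get_joint_efforts(): joint torques, N m.
- get_tool_pos(): TCP position.
- get_ee_rot(): TCP orientation.
- get_ft_force(): force on the tool from outside, world axes, zero at the start.
- get_torque(): the same for the moment, N m.
- get_grip_width(): finger opening in m.
- get_grasp_force(): force on a finger pad.
Only numpy, scipy, OpenCV 4.12 (cv2) and the standard library are available. Lean on these libraries where they do the work, as an engineer would, in place of code of your own. Each camera call takes 0.05 s, during which the arm holds its last target. There are 200 camera calls.

## Working session

There is one attempt and no reset: what is moved stays moved. The work goes in short steps, each a Python script; the robot and the scene stay as the last script left them, time stands still between calls to the robot, and variables do not carry over. Pictures are saved under pics/ and viewed, at most 10 in all, crops included, and the job is handed in when it is done.

```bash
ls; mkdir -p pics
python3 - <<'E'
from station import *
import cv2,numpy as np
for n in("side","top"):
    im=snapshot(n); cv2.imwrite(f"pics/{n}0.png",im)
    print(n,{k:(np.round(v,4).tolist() if not np.isscalar(v) else v) for k,v in calibration(n).items()})
a=cv2.imread("pics/side0.png");b=cv2.imread("pics/top0.png")
print(get_clock(),get_tool_pos(),get_ee_rot())
E
```

```text
pics
side {'vfov': 46.230935811999345, 'cx': 257.8194982393584, 'cy': 187.27372878276077, 'world_from_camera': [[-0.9586, 0.1478, -0.2434, 0.1634], [-0.2839, -0.5623, 0.7767, 0.9049], [-0.0221, 0.8136, 0.581, 0.7795], [0.0, 0.0, 0.0, 1.0]]}
top {'vfov': 45.66081424436629, 'cx': 262.9271035198723, 'cy': 188.70229459035187, 'world_from_camera': [[0.0187, 0.9814, -0.191, 0.2097], [-0.9996, 0.0145, -0.0236, 0.0369], [-0.0204, 0.1914, 0.9813, 1.3001], [0.0, 0.0, 0.0, 1.0]]}
0.1 [ 0.1579698  -0.62984636  0.21657515] [[ 9.69926812e-01  2.43396437e-01 -3.93058051e-04]
 [ 2.43396752e-01 -9.69925308e-01  1.70826957e-03]
 [ 3.45497764e-05 -1.75256552e-03 -9.99998464e-01]]
```

View pics/side0.png

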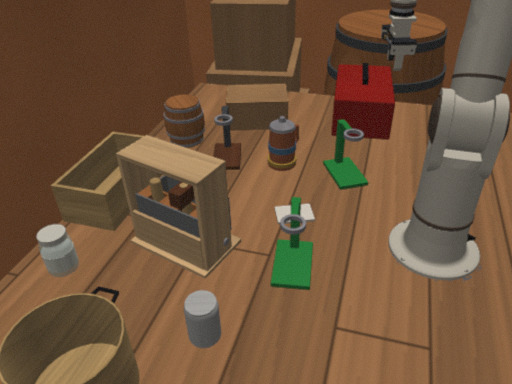

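View pics/top0.png

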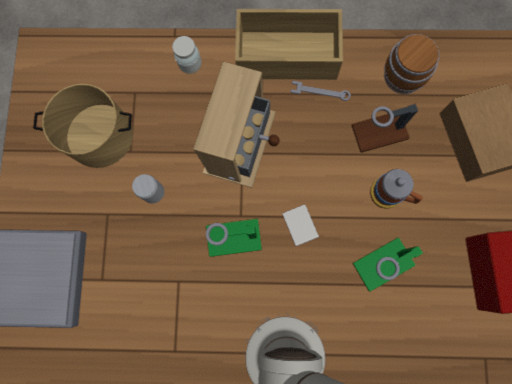

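Side view: the case is at (180,200), with the dark T-head at (180,195) and the round-handled driver at (155,188). Top view: knob at (274,140), roof around (230,120).

- **Ring stand candidates (top view):** dark-footed stand with ring at (382,117), green at (217,234), green at (388,268). I choose the dark one.
- **Tool candidates (side view):** dark head (180,195) is the mallet, light round handle (155,188) is the driver.
- **Tin and stein (top view):** tin (148,188), with a jar look-alike at (187,55). Stein (397,185).

I'll check these in one close crop.

```bash
cat > h.py <<'E'
import numpy as np, cv2
def ray(c,u,v):
    f=192/np.tan(np.radians(c["vfov"]/2)); T=np.array(c["world_from_camera"])
    d=T[:3,:3]@np.array([(u-c["cx"])/f,-(v-c["cy"])/f,-1]); return T[:3,3],d/np.linalg.norm(d)
def onplane(c,u,v,z):
    o,d=ray(c,u,v); return o+d*(z-o[2])/d[2]
def tri(*obs):
    A=np.zeros((3,3));b=np.zeros(3)
    for c,u,v in obs:
        o,d=ray(c,u,v);P=np.eye(3)-np.outer(d,d);A+=P;b+=P@o
    p=np.linalg.solve(A,b); res=[np.linalg.norm((np.eye(3)-np.outer(d,d))@(p-o)) for o,d in [ray(*x) for x in obs]]
    return p,res
def proj(c,p):
    f=192/np.tan(np.radians(c["vfov"]/2)); T=np.array(c["world_from_camera"]); q=T[:3,:3].T@(np.array(p)-T[:3,3])
    return np.array([c["cx"]+f*q[0]/-q[2],c["cy"]-f*q[1]/-q[2]])
E
python3 - <<'E'
from station import *
from h import *
a=cv2.imread("pics/top0.png");b=cv2.imread("pics/side0.png")
def crop(i,x,y,w,h,s): return cv2.resize(i[y:y+h,x:x+w],None,fx=s,fy=s,interpolation=cv2.INTER_CUBIC)
t1=crop(a,185,55,100,150,4); s1=crop(b,110,130,100,75,4); s2=crop(b,190,90,100,75,4)
cv2.imwrite("pics/c1.png",np.hstack([t1,np.vstack([s1,s2])]))
t=calibration("top");s=calibration("side")
print("ring",tri((t,382,117),(s,224,119)))
print("knob",onplane(t,274,140,.12))
E
```

```text
ring (array([ 0.62681536, -0.24439378,  0.15661103]), [np.float64(0.0014470463127353643), np.float64(0.0014470463127354931)])
knob [0.57336516 0.03795082 0.12      ]
```

View pics/c1.png

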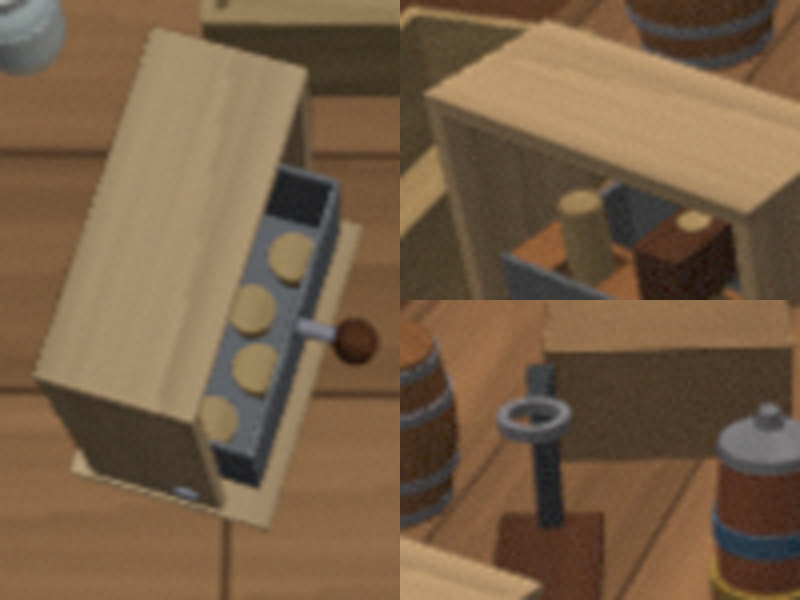

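The crop confirms the dark T-head is the mallet, standing in the pocket nearer the robot. The driver is in the far pocket, and the dark-footed ring stand is the one to use. Crop roof corners are (150,28), (307,70), (193,420) and (38,375), and the knob is at (355,340).

```bash
cat >> h.py <<'E'
def frame(yaw): # case axes (x back) as columns
    c,s=np.cos(yaw),np.sin(yaw); return np.array([[c,-s,0],[s,c,0],[0,0,1.]])
def tilt(a): # bin axes in case
    c,s=np.cos(a),np.sin(a); return np.array([[c,0,-s],[0,1,0],[s,0,c]])
E
python3 - <<'E'
from station import *
from h import *
t=calibration("top")
P=[onplane(t,185+x/4,55+y/4,.262) for x,y in[(150,28),(307,70),(193,420),(38,375)]]
P=np.array(P)  # back-far, front-far, front-near, back-near
ys=(P[2]+P[3]-P[0]-P[1])[:2]/2; xs=(P[0]+P[3]-P[1]-P[2])[:2]/2
print("roof dims",np.linalg.norm(xs),np.linalg.norm(ys))
yaw=np.arctan2(-ys[0],ys[1]); print("yaw",yaw, "from x",np.arctan2(xs[1],xs[0]))
R=frame(yaw); c=P.mean(0)-R@[.025,0,0]; print("case",c[:2])
K=np.array([*c[:2],.045])+R@[-.09,0,.075]; print("knob pred",K,"seen",onplane(t,273.75,140,.12))
Rt=lambda s: np.column_stack([-s*R[:,0]*-1, -s*R[:,1]*-1, [0,0,1]])
# tool z down, y along +-case y
h=K+[0,0,.18]
best=None
for s in(1,-1):
    y=s*R[:,1]; z=np.array([0,0,-1.]); M=np.column_stack([np.cross(y,z),y,z])
    q=inverse_kinematics(h,M); print(s,None if q is None else np.round(q,2))
    # mallet tilt
    B=R@tilt(.62); z=-B[:,2]; M2=np.column_stack([np.cross(y,z),y,z])
    p=np.array([*c[:2],.045])+B@[.036,.046,.14]
    q2=inverse_kinematics(p,M2); q3=inverse_kinematics(p+B[:,2]*.15,M2);print(p,None if q2 is None else np.round(q2,2),None if q3 is None else np.round(q3,2))
E
```

```text
roof dims 0.09849973122625878 0.22960189977487222
yaw 1.3034021159948024 from x 1.2983163291449404
case [0.59671564 0.12484218]
knob pred [0.57293592 0.03804054 0.12      ] seen [0.57335681 0.03862346 0.12      ]
1 [ 0.79  0.57 -1.3   1.63  0.56  1.37  2.3 ]
[0.53859899 0.08680052 0.17986025] [-0.53  0.49  0.91  2.06 -1.13  1.19 -2.4 ] [-0.47  0.29  1.01  1.93 -0.87  1.37 -2.55]
-1 [ 0.65  0.43 -1.02  1.63  0.38  1.29 -0.7 ]
[0.53859899 0.08680052 0.17986025] [ 1.06  0.61 -1.1   2.01 -0.11  0.7  -0.11] [ 1.32  0.41 -1.18  1.88 -0.28  1.06  0.05]
```

```bash
cat >> h.py <<'E'
YAW=1.301; C0=np.array([.5969,.1251,0.]); R0=frame(YAW)
def toolM(a,s=-1):
    B=R0@tilt(a); z=-B[:,2]; y=s*B[:,1]; return np.column_stack([np.cross(y,z),y,z])
def binp(p,a): return C0+[0,0,.045]+R0@tilt(a)@np.array(p)
E
python3 - <<'E'
from station import *
from h import *
p=get_tool_pos(); move_l([p[0],p[1],.38],vel=.3)
K=binp([-.09,0,.075],0); goto(K+[0,0,.16],toolM(0))
c=calibration("wrist"); im=snapshot("wrist"); cv2.imwrite("pics/w1.png",im)
print(get_clock(),get_tool_pos(),K,proj(c,K),{k:v for k,v in c.items() if k!="world_from_camera"},np.round(c["world_from_camera"],3).tolist())
E
```

```text
3.6333 [0.57316251 0.03715972 0.27991087] [0.57291184 0.03835573 0.12      ] [255.77299926 179.78759922] {'vfov': 65.24399340135987, 'cx': 256.3659451075908, 'cy': 196.57165446961838} [[0.963, 0.26, 0.069, 0.592], [-0.269, 0.931, 0.248, 0.103], [0.001, -0.257, 0.966, 0.447], [0.0, 0.0, 0.0, 1.0]]
```

View pics/w1.png

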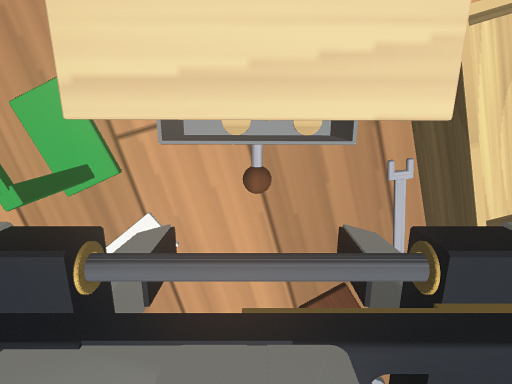

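The wrist view shows the knob at (257,180), about 1 px from the prediction. I'll grip it and tip the bin.

Run:
```python
from station import *
from h import *
k,res=tri((calibration("top"),273.75,140),(calibration("wrist"),257,180)); print("knob tri",k,res)
g=lambda a,dz=0: binp([-.09,0,.070+dz],a)
move_l(g(0),toolM(0),vel=.15); grip(.02); print("w",get_grip_width(),get_grasp_force())
for a in np.linspace(0,.61,8)[1:]:
    move_l(g(a),toolM(a),vel=.08)
    print(round(a,2),np.round(get_ft_force(),1),get_grip_width())
grip(.06); move_l(g(.61,.16),toolM(.61),vel=.25)
c=calibration("wrist"); cv2.imwrite("pics/w2.png",snapshot("wrist"))
cv2.imwrite("pics/side2.png",snapshot("side"));cv2.imwrite("pics/top2.png",snapshot("top"))
np.save("w2.npy",c["world_from_camera"]); print(get_clock())
for n in("wrist","top","side"):
    print(n,"head top",proj(calibration(n),binp([.036,.046,.165],.62)),"knob",proj(calibration(n),binp([-.09,0,.075],.62)))
a=cv2.imread("pics/w2.png");b=cv2.imread("pics/top2.png")[60:204,185:297]
cv2.imwrite("pics/v2.png",np.hstack([a,cv2.resize(b,None,fx=2.5,fy=2.5)[:384]] if 0 else [a,cv2.resize(b,(288,384))]))
```

```text
knob tri [0.57385186 0.03820635 0.11922438] [np.float64(0.00048467041653507665), np.float64(0.0004846704165350515)]
w 0.0276126573721908 28.435985147953033
0.09 [3.7 0.  0.4] 0.027268093013801512
0.17 [ 2.5 -5.6  4.7] 0.027090722630261178
0.26 [ -1.  -11.3   6. ] 0.02365734102801372
0.35 [-0.1  0.8  0.6] 0.020351776712038177
0.44 [-0.4 -0.1  0.3] 0.019653617976067975
0.52 [0.2 1.  0.4] 0.019807914247282288
0.61 [-5.4  1.8 34. ] 0.019888653467083225
9.6
wrist head top [192.34985223  34.27049406] knob [257.90497555 182.82880488]
top head top [259.81699858 145.13687462] knob [282.87905712 149.62456917]
side head top [212.8989846  165.80334684] knob [214.66440131 198.12302925]
```

View pics/v2.png

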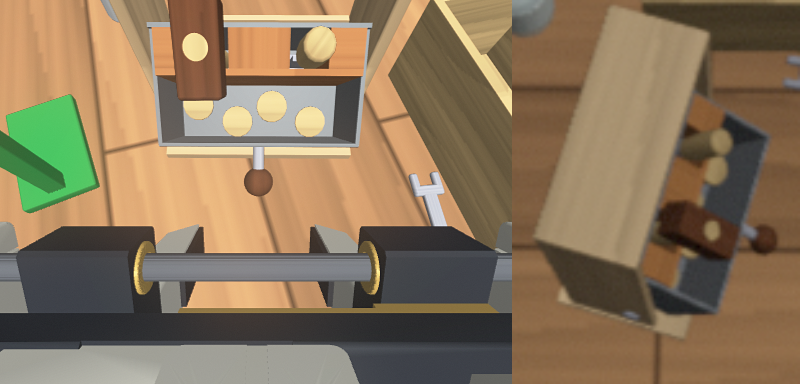

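Wrist view: the bin is open, with the knob at (258,182) as predicted for 0.62 rad. The head-top disc is at (195,47), against a prediction of (192,34), so the mallet leans forward in its pocket. The driver is at (320,43). In the top view the disc is at about (262.4,146.2).

Run:
```python
from station import *
from h import *
t=cv2.imread("pics/top2.png"); w=cv2.imread("pics/w2.png")
def disc(im,u,v,r):
    h=cv2.cvtColor(im,cv2.COLOR_BGR2HSV)[...,2].astype(int); y0,x0=int(v-r),int(u-r)
    m=h[y0:y0+2*r,x0:x0+2*r]; thr=(m.max()+np.median(m))/2 if r>8 else m.max()*.75
    ys,xs=np.where(m>thr); return x0+xs.mean(),y0+ys.mean(),len(xs)
dw=disc(w,195,47,17); dt=disc(t,262.4,146.2,5); print(dw,dt)
c=calibration("wrist")
p,res=tri((c,*dw[:2]),(calibration("top"),*dt[:2])); print(p,res)
B=R0@tilt(.62); q=B.T@(p-C0-[0,0,.045]); print("in bin",q)
# height-free: wrist ray against plane z=.165 in bin
o,d=ray(c,*dw[:2]); n=B[:,2]; s=(.165-n@(o-C0-[0,0,.045]))/(n@d); print("wrist@165",B.T@(o+s*d-C0-[0,0,.045]))
# head front top corners at (178,100),(226,98)
```

```text
(np.float64(194.74464285714285), np.float64(46.61785714285715), 560) (np.float64(262.3030303030303), np.float64(145.87878787878788), 33)
[0.53435652 0.06705779 0.19539163] [np.float64(2.995073624771413e-05), np.float64(2.995073624753028e-05)]
in bin [0.02828501 0.04481069 0.16459097]
wrist@165 [0.02818827 0.04475829 0.165     ]
```

Triangulation puts the head top at x=28 mm, z=165 mm in the bin frame, so the lean is about 0.04 rad. Next I grasp the head and draw the mallet out.

Run:
```python
from station import *
from h import *
a=.66; B=R0@tilt(a); ax=B[:,2]
top=binp([.0282,.0448,.165],.62); gp=top-ax*.025
M=toolM(a)
for d in(.09,0,.15): assert inverse_kinematics(gp+ax*d,M) is not None,d
move_l(gp+ax*.09,M,vel=.2); move_l(gp,M,vel=.12)
grip(.02); print("w",get_grip_width(),get_grasp_force(),np.round(get_ft_force(),1))
print(move_l(gp+ax*.03,M,vel=.08,threshold=25),np.round(get_ft_force(),1))
print(move_l(gp+ax*.15,M,vel=.15,threshold=25),np.round(get_ft_force(),1),get_grip_width())
print(get_clock(),get_tool_pos())
# plan: ring hang poses
for yaw in np.radians(np.arange(0,360,30)):
    y=np.array([np.cos(yaw),np.sin(yaw),0]);z=np.array([0,0,-1.])
    m=np.column_stack([np.cross(y,z),y,z]); q=[inverse_kinematics([.627,-.244,h],m) for h in(.175,.36)]
    print(round(np.degrees(yaw)),[None if k is None else np.round(k,2).tolist() for k in q])
print(np.degrees(np.arctan2(*M[:2,1][::-1])))
```

```text
w 0.033381442514182784 29.967313706874847 [ 0.2 -1.   2.5]
False [ 0.6 -0.3 -1.5]
False [-0.3  0.  -2.9] 0.03400624786697109
13.275 [ 0.51321995 -0.00646767  0.29368359]
0 [[0.95, 0.76, -0.98, 1.51, 0.65, 1.22, -0.13], [1.0, 0.67, -1.18, 1.28, 0.62, 1.57, -0.09]]
30 [[1.01, 0.83, -1.12, 1.51, 0.77, 1.29, 0.32], [1.05, 0.75, -1.33, 1.28, 0.73, 1.62, 0.37]]
60 [[1.07, 0.93, -1.27, 1.51, 0.89, 1.37, 0.77], [1.07, 0.84, -1.47, 1.28, 0.84, 1.69, 0.83]]
90 [[1.1, 1.04, -1.43, 1.51, 1.03, 1.48, 1.23], [1.04, 0.74, -1.3, 1.28, 0.71, 1.61, 1.43]]
120 [[1.11, 1.12, -1.52, 1.51, 1.12, 1.55, 1.71], [1.04, 0.74, -1.3, 1.28, 0.71, 1.61, 1.95]]
150 [[1.11, 1.12, -1.52, 1.51, 1.12, 1.55, 2.23], [1.07, 0.88, -1.53, 1.28, 0.89, 1.73, 2.37]]
180 [[-0.13, 0.63, 0.68, 1.56, -0.43, 1.11, -2.49], [-0.23, 0.55, 0.91, 1.33, -0.42, 1.46, -2.5]]
210 [[0.66, 0.59, -0.48, 1.53, 0.29, 1.1, -2.5], [0.84, 0.54, -0.82, 1.29, 0.38, 1.48, -2.55]]
240 [[0.72, 0.61, -0.57, 1.52, 0.35, 1.11, -2.02], [0.82, 0.52, -0.77, 1.29, 0.36, 1.47, -2.01]]
270 [[0.83, 0.67, -0.76, 1.52, 0.48, 1.15, -1.59], [0.96, 0.62, -1.07, 1.28, 0.54, 1.53, -1.61]]
300 [[0.87, 0.69, -0.83, 1.52, 0.54, 1.17, -1.1], [1.02, 0.7, -1.23, 1.28, 0.65, 1.58, -1.15]]
330 [[0.9, 0.71, -0.87, 1.52, 0.57, 1.19, -0.6], [0.97, 0.63, -1.09, 1.28, 0.55, 1.54, -0.57]]
-15.458190853479904
```

The mallet is out and held at 34 mm, with the wrist force down about 3 N. Now I turn it upright and look at the ring from beside it.

Run:
```python
from station import *
from h import *
y=np.array([np.cos(-.1),np.sin(-.1),0]);z=np.array([0,0,-1.]);m=np.column_stack([np.cross(y,z),y,z]); np.save("m.npy",m)
p=get_tool_pos(); move_l(p+[0,0,.06],vel=.2)
goto([.557,-.235,.375],m); hold(.2)
c=calibration("wrist"); im=snapshot("wrist"); np.save("w3.npy",c["world_from_camera"]); cv2.imwrite("pics/w3.png",im)
s=snapshot("side"); cv2.imwrite("pics/side3.png",s)
print(get_clock(),get_tool_pos(),"ring pred",proj(c,[.6268,-.2444,.16]),"side mallet",proj(calibration("side"),get_tool_pos()-[0,0,.14]))
cr=cv2.resize(s[20:212,150:294],(288,384),interpolation=cv2.INTER_CUBIC)
cv2.imwrite("pics/v3.png",np.hstack([im,cr]))
```

```text
14.9083 [ 0.5564704  -0.23504226  0.3743872 ] ring pred [311.89008907 174.44840818] side mallet [243.55878499  98.69904475]
```

View pics/v3.png

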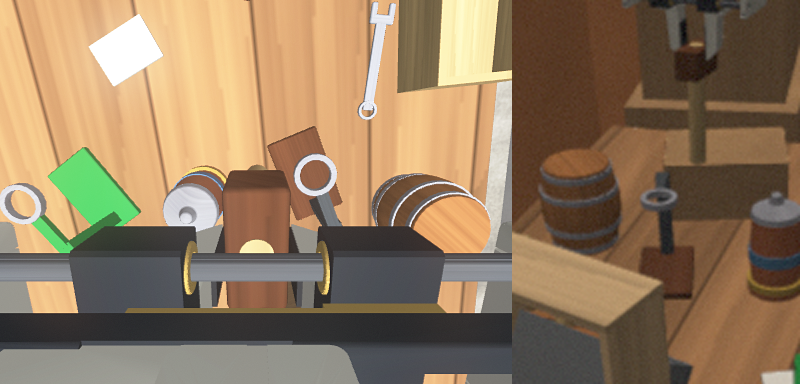

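Wrist view: the target ring is at about (315,175), with the mallet clear of it and its handle tip just showing at (257,166). In the side view the handle hangs upright, with its end at about (242.5,100).

Run:
```python
from station import *
from h import *
im=cv2.imread("pics/w3.png"); c=calibration("wrist")
hsv=cv2.cvtColor(im,cv2.COLOR_BGR2HSV)
m=((hsv[...,1]<50)&(hsv[...,2]>120)).astype(np.uint8); mm=np.zeros_like(m); mm[145:205,285:345]=m[145:205,285:345]
cs,_=cv2.findContours(mm,cv2.RETR_CCOMP,cv2.CHAIN_APPROX_NONE)
for k in cs:
    if len(k)>40:
        e=cv2.fitEllipse(k); print(e, onplane(c,*e[0],.16))
        print(tri((c,*e[0]),(calibration("side"),223.75,118.75),(calibration("top"),382,117)))
p=get_tool_pos(); R=get_ee_rot(); print(np.round(R,3).tolist())
f=[proj(c,p-np.array([0,0,.14])+R[:,0]*(.14*th)+ .012*R[:,0]) for th in(-.06,-.03,0,.03,.06)]; print("handle-end far edge rows",np.round(f,1).tolist(),"toolx",R[:,0])
for r in range(158,176,2): print(r,im[r,257].tolist())
```

```text
((316.0963134765625, 177.28623962402344), (40.69486618041992, 50.69611358642578), 157.2294158935547) [ 0.63253557 -0.24924756  0.16      ]
(array([ 0.63023159, -0.2480284 ,  0.15461483]), [np.float64(0.003912185186369865), np.float64(0.002480684877446743), np.float64(0.0033695408343618854)])
((314.99676513671875, 174.7293243408203), (30.928396224975586, 31.790508270263672), 72.15159606933594) [ 0.63129131 -0.24574902  0.16      ]
(array([ 0.6292389 , -0.24589827,  0.15591542]), [np.float64(0.0027989277542908786), np.float64(0.0023565698987642585), np.float64(0.0015857582406999583)])
[[0.1, 0.995, -0.001], [0.995, -0.1, 0.001], [0.001, -0.001, -1.0]]
handle-end far edge rows [[256.5, 181.6], [256.5, 177.6], [256.5, 173.7], [256.5, 169.6], [256.5, 165.6]] toolx [1.00161082e-01 9.94970902e-01 8.14013361e-04]
158 [128, 183, 235]
160 [129, 185, 236]
162 [129, 183, 236]
164 [109, 153, 200]
166 [82, 114, 138]
168 [82, 116, 140]
170 [57, 78, 108]
172 [49, 67, 98]
174 [48, 64, 93]
```

```bash
cat > hang.py <<'E'
from station import *
from h import *
from scipy.spatial.transform import Rotation as Ro
m=np.load("m.npy"); th=.057
# mallet's downward axis in tool = (sin th,0,cos th); turn it to world down
M=m@Ro.from_rotvec([0,-th,0]).as_matrix()
a=M@[np.sin(th),0,np.cos(th)]
ring=np.array([.630,-.2455])
def tcp(ztop,off=(0,0)): return np.array([ring[0]+off[0],ring[1]+off[1],ztop])+.025*M[:,2]
E
python3 - <<'E'
from hang import *
print("axis",a)
move_l(tcp(.385),M,vel=.15); move_l(tcp(.345),M,vel=.15); hold(.3)
c=calibration("wrist"); im=snapshot("wrist"); s=snapshot("side"); t=snapshot("top")
print(get_clock(),get_ft_force())
for n in("side","top"): 
    k=calibration(n); print(n,"end",proj(k,[*ring,.18]),"ring",proj(k,[*ring,.16]))
cr=cv2.resize(s[60:180,180:270],(450,600),interpolation=cv2.INTER_CUBIC); ct=cv2.resize(t[70:190,340:410],(350,600),interpolation=cv2.INTER_CUBIC)
cv2.imwrite("pics/v4.png",np.hstack([cr,ct]))
E
```

```text
axis [ 2.65360082e-19  1.87534587e-18 -1.00000000e+00]
16.425 [ 0.3088206  -0.15204796 -1.60345428]
side end [222.155482   111.59197535] ring [222.60376417 117.58996726]
top end [384.64073603 113.23878731] ring [382.79360955 115.944927  ]
```

View pics/v4.png

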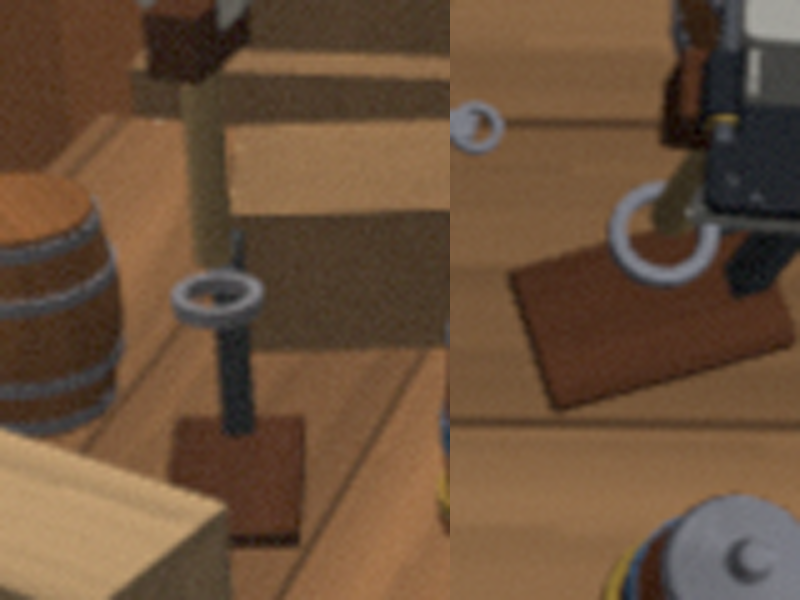

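The side view has the handle end at (221.6,111.6) and the ring at (223.6,118). The top view has the end at (385.6,113) and the ring at (382.8,116.4). That calls for a shift of (-3,+2) mm, then I lower it.

Run:
```python
from hang import *
o=(-.003,.002)
move_l(tcp(.345,o),M,vel=.05)
for z,v in((.30,.06),(.215,.12),(.2015,.03)):
    hit=move_l(tcp(z,o),M,vel=v,threshold=8); print(z,hit,np.round(get_ft_force(),1),np.round(get_torque(),2),get_tool_pos(),get_grip_width())
    if hit: break
print(tcp(.2015,o),get_clock())
s=snapshot("side");t=snapshot("top"); w=snapshot("wrist")
cv2.imwrite("pics/v5.png",np.hstack([cv2.resize(s[60:180,180:270],(450,600)),cv2.resize(t[70:190,340:410],(350,600))]))
```

```text
0.3 False [-0.5  0.3 -1.8] [ 0.09 -0.14 -0.02] [ 0.62715905 -0.24484616  0.2754606 ] 0.03369474741135484
0.215 False [-0.4 -0.5 -2.1] [ 0.05 -0.15 -0.01] [ 0.62752426 -0.24482723  0.1908839 ] 0.033648228474497756
0.2015 False [-0.4  0.1 -2.1] [ 0.07 -0.14 -0.03] [ 0.62680471 -0.24494943  0.17636639] 0.03381668252907745
[ 0.62685781 -0.24491711  0.1765406 ] 19.0333
```

It passed through without touching. I'll lower it to contact, release, and back away.

Run:
```python
from hang import *
o=(-.003,.002)
hit=move_l(tcp(.195,o),M,vel=.015,threshold=3); print(hit,np.round(get_ft_force(),1),get_tool_pos())
p=get_tool_pos(); move_l(p+[0,0,.001],vel=.02)
grip(.06); print(get_grip_width(),np.round(get_ft_force(),1))
R=get_ee_rot(); p=get_tool_pos(); move_l(p-.08*R[:,2],vel=.08); move_l(get_tool_pos()+[0,0.02,.1],vel=.2)
goto([.45,-.03,.42],np.load("m.npy")); hold(.5)
s=snapshot("side");t=snapshot("top"); print(get_clock())
cv2.imwrite("pics/v6.png",np.vstack([np.hstack([cv2.resize(s[60:180,110:310],(500,300)),cv2.resize(t[70:190,330:450],(300,300))]),np.hstack([cv2.resize(t,(400,300)),cv2.resize(s,(400,300))])]))
```

```text
True [0.1 0.6 5.9] [ 0.62694512 -0.24475855  0.17602923]
0.05985972135881589 [-0.5  0.3 -0.7]
23.7833
```

View pics/v6.png

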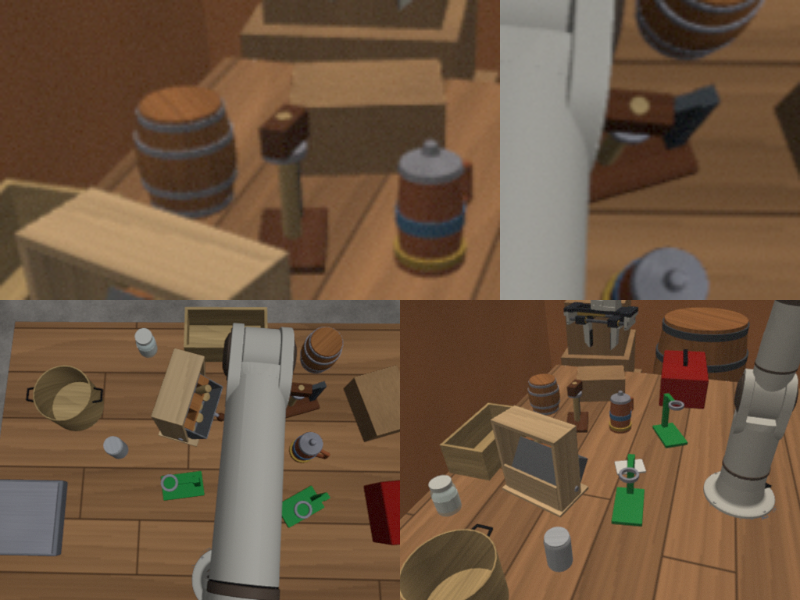

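The mallet hangs upright, head on the ring at crop (285,140). The bin is still open with the driver in it, the stein and tin are where they were, and the arm is clear.

```bash
python3 -c "
from station import *
print(job_done(),get_clock())"
```

```text
the job is handed in; nothing more can be done
the job is handed in; nothing more can be done
```

The job is handed in: the bin rests open with the driver still in its pocket, the mallet hangs upright in the ring of the dark stand, and the stein and tin look unmoved, at about 24 s of the 64 s allowed.

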